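Latch a sprung shutter drive open at the marked ratchet tooth

ROBOT

A 6-joint arm with a two-finger parallel gripper is mounted at the origin on the work surface. World frame = base frame: x ahead of the robot, y to its left, z up, the work surface at z = 0. Lengths are in m, angles in rad, forces in N, time in s.
With the tool pointing down it reaches from about 0.35 to 0.85 m from the base axis. Payload 8.1 kg.
Tool frame: the origin (TCP) lies midway between the tips of the shut fingers; the grasp point (between the pads) lies 19 mm behind it; z points along the fingers, y is the direction in which the jaws open and shut (so a half turn about z gives the same grasp; the last joint's range is limited). The gripper opens to 93 mm and grips with 3 to 60 N. Pads are 15 mm wide; open, the fingers measure 128 mm over their backs; the gripper's body (75 mm by 188 mm) begins 65 mm behind the grasp point.
Start: joints at [-1.27, 0.13, 1.488, -0, 1.523, -0.085], TCP at [0.226, -0.556, 0.219] pointing down, gripper open.
Joint ranges: [-2.96, 2.96], [-0.89, 2.26], [0.02, 2.5], [-1.34, 4.48], [0, 2.73], [-2.66, 2.66]. Speed limits (rad/s): [2.39, 2.39, 2.79, 3.14, 3.14, 3.14].

INTERFACE

Orientations are given as [roll, pitch, yaw] about the fixed x, y, z axes, in that order (R = Rz(yaw) Ry(pitch) Rx(roll)).
In Python, from bench import observe, get_image, job_done gives the robot as it stands.
- The arm moves only by the shell command python3 -m creep 'ROWS' [FORCE]. ROWS is JSON, a list of rows, each an object of numbers: "gripper": the closure, from 0 (fully open) to 1 (shut); "tx", "ty", "tz": the shift along the tool's x, y, z in cm; "spin": the turn about the tool's z in degrees. In form: [{"gripper": .., "tx": .., "ty": .., "tz": .., "spin": ..}, ...]. A call has 1 to 10 rows; each row is the pose to reach, as a shift and turn from the pose commanded when the call began, along the tool's axes at that moment; what a row does not reach only later rows make up. A row lasts 1/8 s, in which the tool goes at most 62.5 mm and 10.7 degrees, less where a joint would pass 70% of its speed; a pose out of reach is approached as far as the arm can. A call with a gripper value outside its range is refused whole. The fingers move at their own pace and stop on an object; FORCE is the grip in N (left out, the last holds). Time passes only in rows, so rows that repeat a pose let the fingers close. It gives the time, the measured TCP pose, the force and the opening at its end, in the units of the state.
- observe(): the state, without advancing time (a new reading comes with each control period).
- get_image(name): name is "scene" or "top"; returns a dict with "frame" (384x512x3 uint8, red, green, blue), "K" (3x3 intrinsics, pixels), "xyz" and "attitude" of the camera in the world. Camera axes: x right, y up, looking along -z (the intrinsics and any distortion apply to the point x, -y, -z); pixel columns grow to the right and rows downward; lengths in m; the calibration is good to about 2 mm. A picture is of the moment at which its call begins. There is no depth.
- job_done(): hands the job in, once; it reports no verdict.
The state is a dict: "clock": time; "joint_positions": joint angles; "qvel": joint speeds; "tau": joint torques, N m; "tool_pos": TCP position; "tool_rot": TCP orientation; "force": force on the tool from outside, world axes, zero at the start; "wrist_torque": the same for the moment, N m; "gripper_width": finger opening in m.
Only numpy, scipy, OpenCV 4.12 (cv2) and the standard library are available. Lean on these libraries where they do the work, as an engineer would, in place of code of your own. Each camera call takes 0.05 s, during which the arm holds its last target.

TASK

The vacuum chamber's sprung shutter drive has to be latched open at the setting shown by the tall marker pin on its flange. Take the bar knob on top of the toothed wheel, turn it clockwise (seen from above) until the pointer is a little past the tall pin and the pawl has clicked in, and let go, so that it runs back onto that tooth and the pawl alone holds the pointer at the pin. Do not go on to the next tooth: the ratchet does not let the wheel back.

Things in the scene. Friction and masses are not known exactly. Their poses are not given: they have to be found in the camera images.
- knob_grip (a point): Grip point of the drive's black bar knob, on its vertical axis, 113 mm above the table. Bar 54 x 16 mm, from 90 mm (on a 48 mm disc) to 131 mm up; pinch its 16 mm width. x lies along the bar towards the pointer, z up. Below it, in one piece: pointer and dark 15-tooth ratchet wheel (96 mm), on a 210 mm flange (top at 55 mm). A like knob on a small steel foot, no toothed wheel, is a valve, not the drive.
- pointer_tip (a point): Tip of the flat aluminium pointer turning with the knob, 72 mm from the axis, 73 mm above the table. It starts at its home stop and turns clockwise only, up to 110 degrees. Stops lie 24, 48, 72, 96 degrees from home. A spring (up to 0.06 N m; 0.12 with drag) pulls it back: let go 6 to 22 degrees past a stop, it runs back to that stop and stays.
- marker_pin (a point): Axis of the tall steel marker pin (10 mm thick, 14 mm head, top 99 mm above the table) at the pointer's height, 73 mm. It stands on the flange 88 mm from the knob's axis, in line with the first, second or third stop; low plugs 5 mm high stand at the other two. Latched at its stop, the pointer points at the pin, tip 16 mm from the pin's axis.
- pawl (a joint): Lift angle (rad) of the small steel pawl riding on the ratchet wheel, pivoted on the flange: 0 when fully down behind a tooth, about 0.17 on a tooth's crest. It drops about 4 degrees past each stop. A spring presses it down; it need not be touched.

How it is judged:
By the outcome, as a careful person would: the job done as asked, in the order asked, and still so for the second after the job is handed in, with the robot touching nothing.
It also fails if it takes over 38 s, if anything falls off the work surface, if the arm or the gripper's body presses on something with over 40 N, if the wrist force passes 120 N, or if a joint passes its speed limit or range.

## Working session

There is one attempt and no reset: what is moved stays moved. The work goes in short steps, Python scripts to look and compute and a shell command to move; the robot and the scene stay as the last step left them, time stands still between calls to the robot, and variables do not carry over. Pictures are saved under pics/ and viewed, and the job is handed in when it is done.

```bash
ls; mkdir -p pics; python3 - <<'E'
from bench import *
import cv2
print(observe())
for n in("scene","top"):
    d=get_image(n);cv2.imwrite(f"pics/{n}0.png",d["frame"][:,:,::-1]);print(n,d["K"],d["xyz"],d["attitude"],d.keys())
E
```

```text
pics
{'clock': 0.0, 'joint_positions': array([-1.27044279e+00,  1.31116847e-01,  1.48926825e+00, -3.52734040e-07,
        1.52298266e+00, -8.54391266e-02]), 'qvel': array([-4.75132148e-04, -1.52656497e-04, -3.38152782e-04, -9.97098035e-05,
        2.49640412e-04, -4.19343742e-04]), 'tau': array([ 8.64028789e-04, -5.59842467e+01, -4.91760135e+01,  7.67281372e-02,
        3.48886556e-02, -1.61087082e-04]), 'tool_pos': array([ 0.22560978, -0.55536723,  0.21761997]), 'tool_rot': array([-3.13982400e+00, -1.51127739e-04,  3.85792544e-01]), 'force': array([-0.08257728,  0.19433292,  0.04085466]), 'wrist_torque': array([ 0.04104547, -0.01209284,  0.01096728]), 'gripper_width': 0.0930226407182526}
scene [[433.71610806   0.         260.278395  ]
 [  0.         433.71610806 200.53898038]
 [  0.           0.           1.        ]] [1.04305862 0.20718816 0.55854715] [7.68172386e-01 7.95901508e-04 1.87259893e+00] dict_keys(['frame', 'K', 'xyz', 'attitude'])
top [[477.08682358   0.         252.39808278]
 [  0.         477.08682358 184.88426172]
 [  0.           0.           1.        ]] [0.49989615 0.06619492 0.86608028] [ 0.10365097  0.02070194 -1.56339529] dict_keys(['frame', 'K', 'xyz', 'attitude'])
```

View pics/scene0.png

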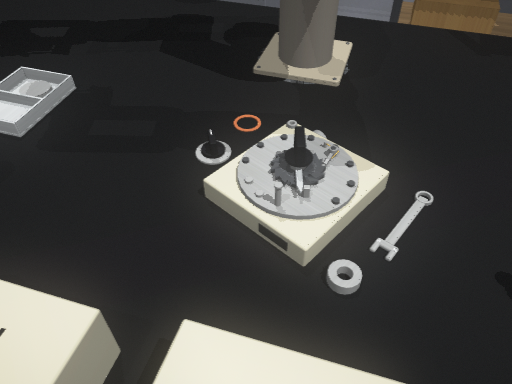

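View pics/top0.png

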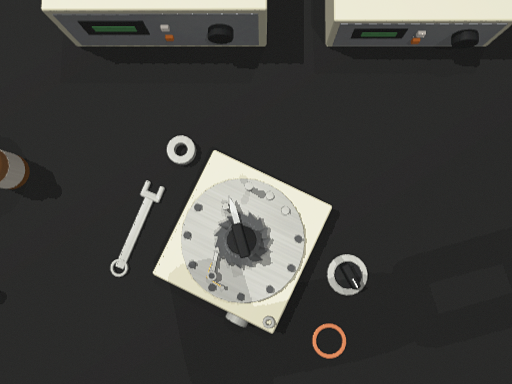

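```bash
cat > h.py <<'E'
import numpy as np,cv2
from scipy.spatial.transform import Rotation as R
def ray(d,u,v):
    K=d["K"];r=np.array([(u-K[0,2])/K[0,0],-(v-K[1,2])/K[1,1],-1.])
    return R.from_euler('xyz',d["attitude"]).apply(r)
def at(d,u,v,z):
    r=ray(d,u,v);return d["xyz"]+r*(z-d["xyz"][2])/r[2]
def proj(d,p):
    c=R.from_euler('xyz',d["attitude"]).inv().apply(np.array(p)-d["xyz"]);K=d["K"]
    return np.c_[K[0,0]*c[...,0]/-c[...,2]+K[0,2], K[1,1]*c[...,1]/c[...,2]+K[1,2]]
E
python3 - <<'E'
import cv2
a=cv2.imread("pics/scene0.png")[110:230,210:380];b=cv2.imread("pics/top0.png")[165:315,165:345]
cv2.imwrite("pics/s1.png",cv2.resize(a,None,fx=4.5,fy=4.5,interpolation=cv2.INTER_CUBIC))
cv2.imwrite("pics/t1.png",cv2.resize(b,None,fx=4,fy=4,interpolation=cv2.INTER_CUBIC))
E
```

```text
(no output)
```

View pics/s1.png

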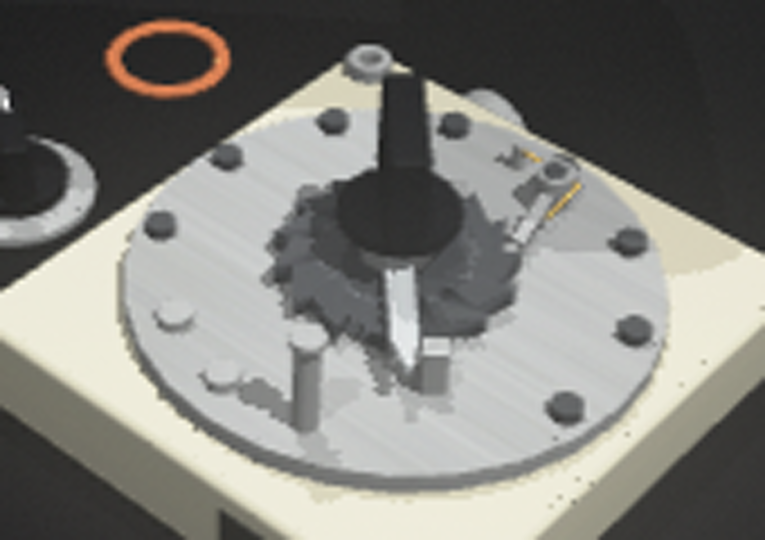

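View pics/t1.png

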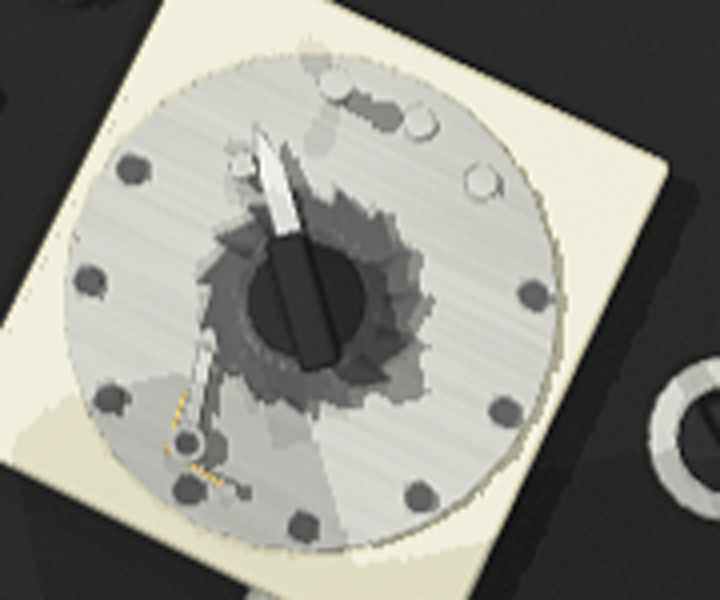

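The tall pin is the first of the three markers: its head is at about (249,186) in top, and in the scene picture it stands next to the pointer. The two low plugs are further clockwise. The pointer is at home, with its tip at about (229,197) in top.

```bash
python3 - <<'E'
from bench import *
from h import *
t=get_image("top");s=get_image("scene")
T=lambda u,v,z:at(t,165+u/4-.4,165+v/4-.4,z)
S=lambda u,v,z:at(s,210+u/4.5-.4,110+v/4.5-.4,z)
a,b=T(288,238,.131),T(320,367,.131);c=(a+b)/2
print("bar",a,b,np.linalg.norm(a-b),c,np.degrees(np.arctan2(*(a-b)[1::-1])))
print("disc",T(307,300,.09))
# flange circle: left 65, right 560, top 53, bottom 550
print("flange",T(312,301,.055))
tip=T(257,128,.073);print("tip",tip)
tips=S(404,372,.073);print("tip scene",tips)
pin=T(337,84,.099);print("pin",pin,"scene",S(308,336,.099))
for k,(u,v) in enumerate([(421,123),(484,182)]):print("plug",T(u,v,.06))
for c in (c,T(312,301,.055)):
  f=lambda p:(round(float(np.hypot(*(p-c)[:2])),4),round(float(np.degrees(np.arctan2(*(p-c)[1::-1]))),1))
  print(c,f(tip),f(tips),f(pin),f(S(308,336,.099)),f(T(421,123,.06)),f(T(484,182,.06)))
print(S(405,80,.131),S(398,215,.09))
o=observe();print(o['clock'],R.from_euler('xyz',o['tool_rot']).as_matrix())
E
```

```text
bar [0.51552502 0.10582349 0.131     ] [0.46654803 0.09307222 0.131     ] 0.050609680916212804 [0.49103652 0.09944786 0.131     ] 14.59311745253864
disc [0.49146144 0.10007419 0.09      ]
flange [0.49067738 0.09948399 0.055     ]
tip [0.562423   0.12239284 0.073     ]
tip scene [0.55947631 0.12117299 0.073     ]
pin [0.57839453 0.0883968  0.099     ] scene [0.57817655 0.09052467 0.099     ]
plug [0.56597175 0.05380503 0.06      ]
plug [0.54115774 0.02715385 0.06      ]
[0.49103652 0.09944786 0.131     ] (0.075, 17.8) (0.0718, 17.6) (0.0881, -7.2) (0.0876, -5.8) (0.0877, -31.3) (0.088, -55.3)
[0.49067738 0.09948399 0.055     ] (0.0753, 17.7) (0.0721, 17.5) (0.0884, -7.2) (0.088, -5.8) (0.0881, -31.2) (0.0882, -55.1)
[0.47063463 0.09606094 0.131     ] [0.4971236  0.10256947 0.09      ]
0.2 [[ 9.26506619e-01  3.76278328e-01 -3.23405814e-04]
 [ 3.76278445e-01 -9.26505935e-01  1.13305453e-03]
 [ 1.26706458e-04 -1.17147316e-03 -9.99999306e-01]]
```

Bar axis is at about (0.491, 0.0995), pointing at 17.5°. The pin is at about -6.7°, so 24° away at a radius of 88 mm: the first stop, as the picture suggested. I'll move above the knob.

```bash
python3 -m creep '[{"gripper":0,"tx":3,"ty":-3,"tz":0,"spin":0},{"gripper":0,"tx":7,"ty":-7,"tz":0,"spin":0},{"gripper":0,"tx":11,"ty":-11.3,"tz":0,"spin":0},{"gripper":0,"tx":15,"ty":-15.4,"tz":0,"spin":0},{"gripper":0,"tx":19,"ty":-19.6,"tz":0,"spin":0},{"gripper":0,"tx":23,"ty":-23.7,"tz":0,"spin":0},{"gripper":0,"tx":27,"ty":-27.8,"tz":0,"spin":1},{"gripper":0,"tx":31,"ty":-31.9,"tz":0,"spin":2},{"gripper":0,"tx":35,"ty":-36,"tz":0,"spin":3},{"gripper":0,"tx":38,"ty":-39.1,"tz":0,"spin":4}]' 50; cat >> h.py <<'E'
def need(o,p,ang):
    M=R.from_euler('xyz',o['tool_rot']);a=np.degrees(np.arctan2(*M.as_matrix()[1::-1,0]))
    return "shift cm",(M.inv().apply(np.array(p)-o['tool_pos'])*100).round(2),"spin",round(a-ang,2)
E
python3 -c "
from bench import *;from h import *
o=observe();print(o['clock'],o['tool_pos'],need(o,[.491,.0995,.2176],17.5))"
```

```text
clock: 1.45
tool_pos: [0.4312, -0.0484, 0.2187]
tool_rot: [3.141, -0.001, 0.317]
force: [0.5, -0.8, -0.7]
gripper_width: 0.0929
1.45 [ 0.43115712 -0.04842634  0.21874425] ('shift cm', array([ 10.29, -12.19,   0.12]), 'spin', np.float64(0.64))
```

```bash
python3 -m creep '[{"gripper":0,"tx":3,"ty":-3.6,"tz":0,"spin":0.3},{"gripper":0,"tx":6,"ty":-7.2,"tz":0,"spin":0.6},{"gripper":0,"tx":9,"ty":-10.8,"tz":0,"spin":0.6},{"gripper":0,"tx":10.3,"ty":-12.3,"tz":0,"spin":0.6},{"gripper":0,"tx":10.3,"ty":-12.3,"tz":0,"spin":0.6},{"gripper":0,"tx":10.3,"ty":-12.3,"tz":0,"spin":0.6},{"gripper":0,"tx":10.3,"ty":-12.3,"tz":0,"spin":0.6}]'
python3 -c "
from bench import *;from h import *
o=observe();print(o['clock'],o['joint_positions'],need(o,[.491,.0995,.096],17.5))
for n in('top','scene'):
  d=get_image(n);u=proj(d,[[.491,.0995,.131]])[0].astype(int);f=d['frame'][max(0,u[1]-90):u[1]+80,max(0,u[0]-100):u[0]+100,::-1];print(u)
  cv2.imwrite('pics/%s2.png'%n,cv2.resize(f,None,fx=3.5,fy=3.5))
"
```

```text
clock: 2.33
tool_pos: [0.4902, 0.097, 0.2187]
tool_rot: [3.141, -0.0, 0.304]
force: [-0.6, -0.1, 0.2]
gripper_width: 0.0929
2.325 [ 9.29914166e-02 -1.43643679e-01  1.76085868e+00 -2.75370046e-04
  1.52429035e+00  1.35993661e+00] ('shift cm', array([ 0.14, -0.22, 12.27]), 'spin', np.float64(-0.09))
[240 240]
[298 135]
```

View pics/scene2.png

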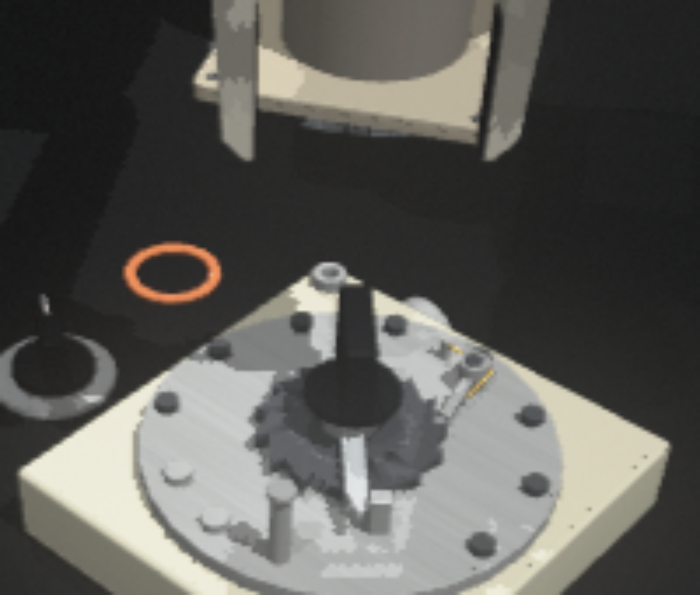

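View pics/top2.png

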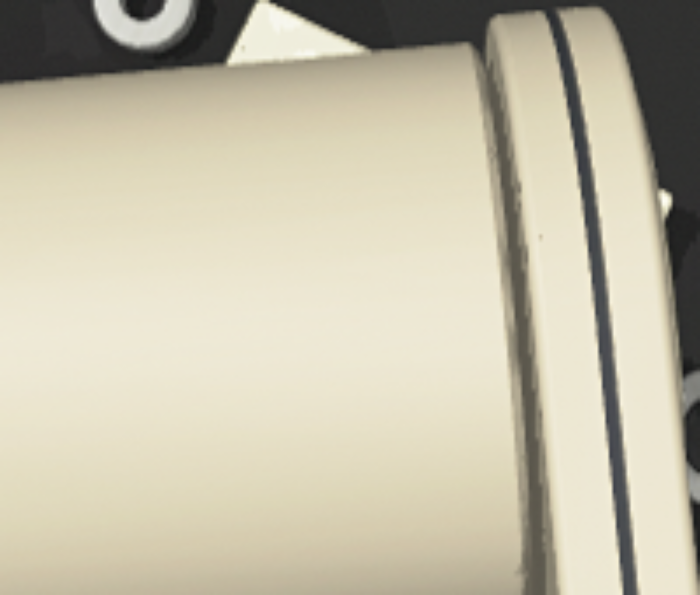

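The fingers straddle the bar at a good height, with the pin clear; the top view is blocked by the arm, as expected. I'll go down.

```bash
python3 -m creep '[{"gripper":0,"tx":0.14,"ty":-0.22,"tz":2,"spin":0},{"gripper":0,"tx":0.14,"ty":-0.22,"tz":5,"spin":0},{"gripper":0,"tx":0.14,"ty":-0.22,"tz":8,"spin":0},{"gripper":0,"tx":0.14,"ty":-0.22,"tz":10.5,"spin":0},{"gripper":0,"tx":0.14,"ty":-0.22,"tz":12,"spin":0},{"gripper":0,"tx":0.14,"ty":-0.22,"tz":12.2,"spin":0},{"gripper":0,"tx":0.14,"ty":-0.22,"tz":12.2,"spin":0},{"gripper":0,"tx":0.14,"ty":-0.22,"tz":12.2,"spin":0}]'
python3 -c "
from bench import *;from h import *
o=observe();print(o['force'],need(o,[.491,.0995,.096],17.5))
for n in['scene']:
  d=get_image(n);f=d['frame'][50:230,190:390,::-1]
  cv2.imwrite('pics/%s3.png'%n,cv2.resize(f,None,fx=3.3,fy=3.3))
"
```

```text
clock: 3.42
tool_pos: [0.492, 0.1009, 0.0979]
tool_rot: [3.141, -0.002, 0.306]
force: [0.2, -0.2, -0.4]
gripper_width: 0.0928
[ 0.15442957 -0.17950274 -0.35318796] ('shift cm', array([-0.14,  0.1 ,  0.19]), 'spin', np.float64(0.01))
```

View pics/scene3.png

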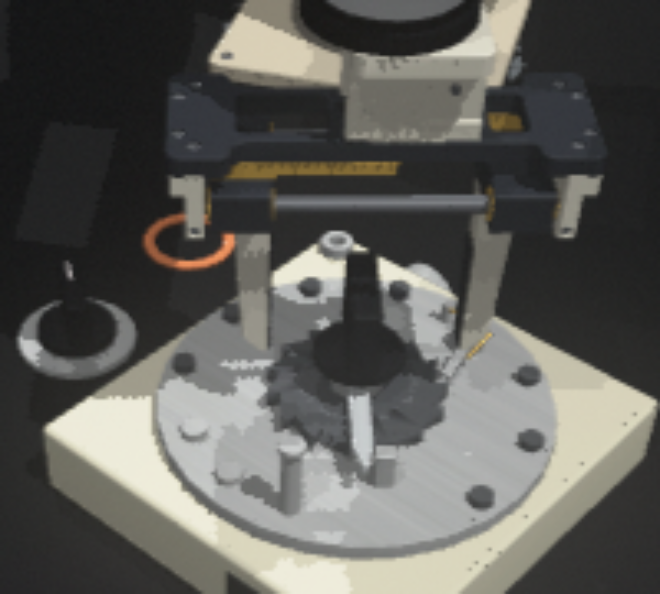

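The fingers stand on either side of the bar, centred. I'll close.

```bash
python3 -m creep '[{"gripper":0,"tx":-0.1,"ty":0.1,"tz":0.1,"spin":0},{"gripper":0.5,"tx":-0.1,"ty":0.1,"tz":0.1,"spin":0},{"gripper":1,"tx":-0.1,"ty":0.1,"tz":0.1,"spin":0},{"gripper":1,"tx":-0.1,"ty":0.1,"tz":0.1,"spin":0},{"gripper":1,"tx":-0.1,"ty":0.1,"tz":0.1,"spin":0},{"gripper":1,"tx":-0.1,"ty":0.1,"tz":0.1,"spin":0},{"gripper":1,"tx":-0.1,"ty":0.1,"tz":0.1,"spin":0},{"gripper":1,"tx":-0.1,"ty":0.1,"tz":0.1,"spin":0}]' 40
python3 -c "
from bench import *;from h import *
o=observe();print(o['force'],o['wrist_torque'],o['gripper_width'],need(o,[.491,.0995,.096],17.5))
for n in['scene']:
  d=get_image(n);f=d['frame'][50:230,190:390,::-1]
  cv2.imwrite('pics/%s4.png'%n,cv2.resize(f,None,fx=3.3,fy=3.3))
"
```

```text
clock: 4.47
tool_pos: [0.4904, 0.0996, 0.0956]
tool_rot: [-3.142, 0.0, 0.306]
force: [-0.7, 0.8, -0.8]
gripper_width: 0.0278
[-0.67896214  0.76856308 -0.75533595] [ 0.0164947   0.01018266 -0.03711669] 0.02776522607339564 ('shift cm', array([ 0.05,  0.02, -0.04]), 'spin', np.float64(0.01))
```

View pics/scene4.png

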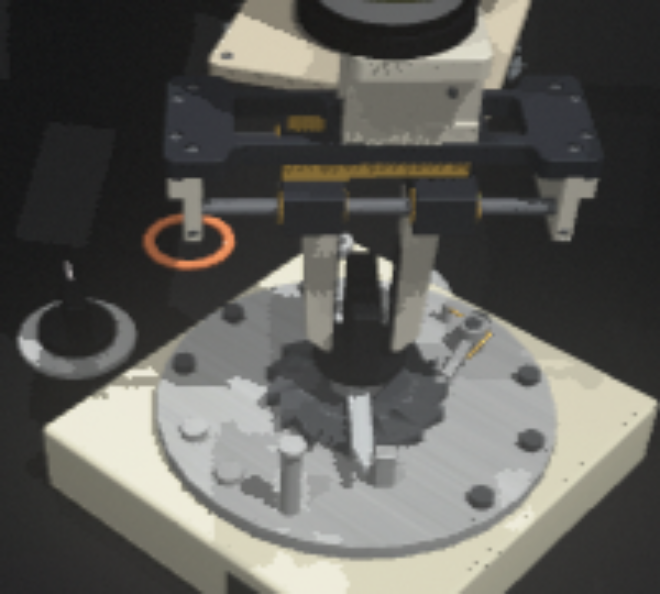

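Still closing: the opening is 27.8 mm and the bar is 16 mm.

```bash
python3 -m creep '[{"gripper":1,"tx":0,"ty":0,"tz":0,"spin":0},{"gripper":1,"tx":0,"ty":0,"tz":0,"spin":0},{"gripper":1,"tx":0,"ty":0,"tz":0,"spin":0},{"gripper":1,"tx":0,"ty":0,"tz":0,"spin":0}]' 40
python3 -c "
from bench import *;from h import *
o=observe();print(o['force'],o['wrist_torque'],o['gripper_width'],need(o,[.491,.0995,.096],17.5))"
```

```text
clock: 5.03
tool_pos: [0.4905, 0.0994, 0.0956]
tool_rot: [3.141, -0.0, 0.305]
force: [0.8, -1.5, 0.5]
gripper_width: 0.0155
[ 0.83858233 -1.52770537  0.53651021] [-0.28661791 -0.08845449 -0.3366552 ] 0.015544097496961392 ('shift cm', array([ 0.05,  0.01, -0.04]), 'spin', np.float64(-0.01))
```

Gripped at 15.5 mm. I'll turn clockwise in small steps and check after the first part.

```bash
python3 -m creep '[{"gripper":1,"spin":2,"tx":0,"ty":0,"tz":0},{"gripper":1,"spin":5,"tx":0,"ty":0,"tz":0},{"gripper":1,"spin":8,"tx":0,"ty":0,"tz":0},{"gripper":1,"spin":11,"tx":0,"ty":0,"tz":0},{"gripper":1,"spin":14,"tx":0,"ty":0,"tz":0},{"gripper":1,"spin":17,"tx":0,"ty":0,"tz":0},{"gripper":1,"spin":20,"tx":0,"ty":0,"tz":0},{"gripper":1,"spin":20,"tx":0,"ty":0,"tz":0},{"gripper":1,"spin":20,"tx":0,"ty":0,"tz":0}]'
python3 -c "
from bench import *;from h import *
o=observe();print(o['force'],o['wrist_torque'],o['gripper_width'],need(o,[.491,.0995,.096],17.5))
for n in['scene']:
  d=get_image(n);f=d['frame'][50:230,190:390,::-1]
  cv2.imwrite('pics/%s5.png'%n,cv2.resize(f,None,fx=3.3,fy=3.3))
"
```

```text
clock: 6.15
tool_pos: [0.4905, 0.0993, 0.0957]
tool_rot: [3.141, -0.0, -0.043]
force: [0.8, -3.4, -0.8]
gripper_width: 0.0158
[ 0.80913264 -3.44494571 -0.77832317] [-0.63582608 -0.0833928   0.03217381] 0.015762325802402787 ('shift cm', array([ 0.05, -0.02, -0.03]), 'spin', np.float64(-19.96))
```

View pics/scene5.png

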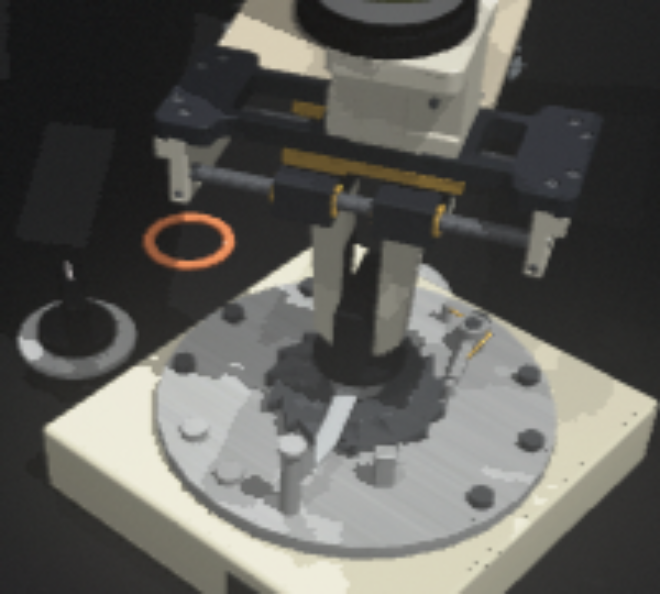

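The pointer followed by about 20° and its tip is now just short of the pin. I'll go on to about 36.5°, 12.5° past the stop.

```bash
python3 -m creep '[{"gripper":1,"spin":2,"tx":0,"ty":0,"tz":0},{"gripper":1,"spin":5,"tx":0,"ty":0,"tz":0},{"gripper":1,"spin":8,"tx":0,"ty":0,"tz":0},{"gripper":1,"spin":11,"tx":0,"ty":0,"tz":0},{"gripper":1,"spin":14,"tx":0,"ty":0,"tz":0},{"gripper":1,"spin":16.5,"tx":0,"ty":0,"tz":0},{"gripper":1,"spin":16.5,"tx":0,"ty":0,"tz":0},{"gripper":1,"spin":16.5,"tx":0,"ty":0,"tz":0}]'
python3 -c "
from bench import *;from h import *
o=observe();print(o['force'],o['wrist_torque'],o['gripper_width'],need(o,[.491,.0995,.096],17.5))
for n in['scene']:
  d=get_image(n);f=d['frame'][110:220,220:380,::-1]
  cv2.imwrite('pics/%s6.png'%n,cv2.resize(f,None,fx=5,fy=5))
  c=np.array([.4909,.0995,.073])
  for a in(17.5,-6.5,-19,-30.5):
    b=np.radians(a);print(a,(proj(d,[c+.072*np.array([np.cos(b),np.sin(b),0])])[0]-[220,110])*5)
"
```

```text
clock: 7.2
tool_pos: [0.4905, 0.0992, 0.0957]
tool_rot: [3.141, -0.0, -0.333]
force: [0.4, -5.0, -0.8]
gripper_width: 0.0159
[ 0.4303682  -5.02282488 -0.81114854] [-0.78624613 -0.12431359  0.05542134] 0.015851189805812828 ('shift cm', array([ 0.04, -0.04, -0.03]), 'spin', np.float64(-36.57))
17.5 [396.75245128 411.51282732]
-6.5 [303.69825432 398.02735772]
-19 [260.69950358 380.92776447]
-30.5 [227.13581489 360.23147182]
```

View pics/scene6.png

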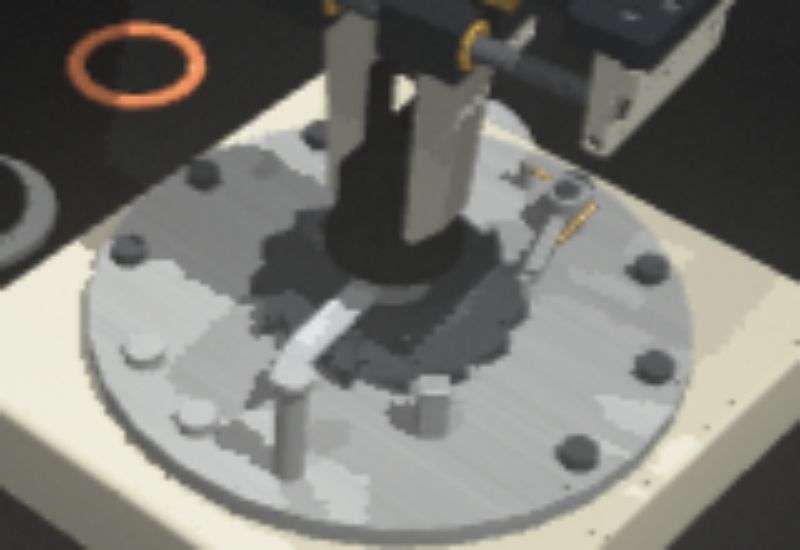

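The pin's head hides the tip, so I'll overlay the expected pointer axis for several angles before letting go.

```bash
python3 -c "
from bench import *;from h import *
d=get_image('scene');f=cv2.resize(np.ascontiguousarray(d['frame'][150:205,255:325,::-1]),None,fx=11,fy=11,interpolation=cv2.INTER_CUBIC)
c=np.array([.4909,.0995,.073])
for a,col in((-6.5,(255,0,0)),(-13,(0,255,0)),(-19,(0,0,255))):
    b=np.radians(a);e=np.array([np.cos(b),np.sin(b),0])
    p=((proj(d,np.array([c+.03*e,c+.072*e]))-[255,150]+.5)*11).astype(int)
    cv2.line(f,p[0].tolist(),p[1].tolist(),col,1)
cv2.imwrite('pics/s7.png',f)
"
```

```text
(no output)
```

View pics/s7.png

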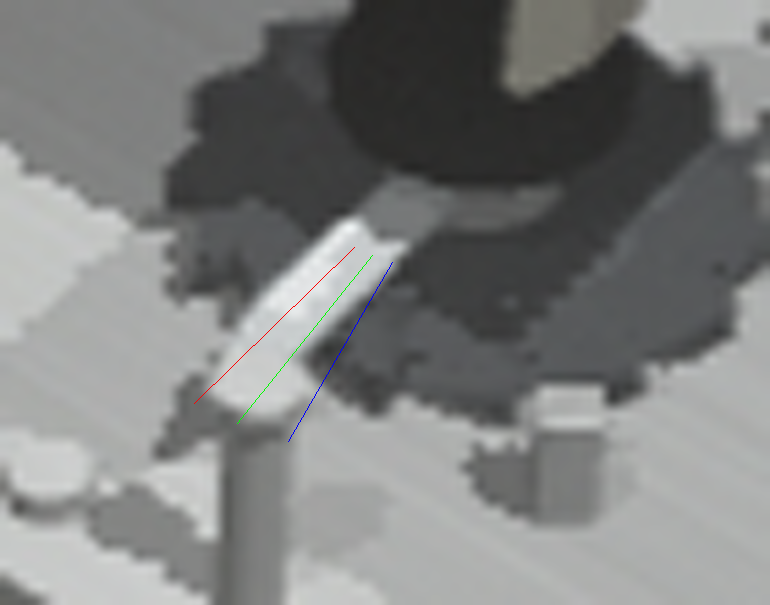

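```bash
python3 -c "
from bench import *;from h import *
d=get_image('scene')
c=np.array([.4909,.0995,.073])
F=lambda u,v:(at(d,255+u/11-.5,150+v/11-.5,.074)-c)
for u,v in((378,233),(345,268),(310,303),(272,342)):
  p=F(u,v);print(np.hypot(*p[:2]),np.degrees(np.arctan2(p[1],p[0])))
L=F(350,220),F(250,310);Rr=F(405,250),F(325,335)
for q in(L,Rr): e=q[1]-q[0];print('edge',np.degrees(np.arctan2(e[1],e[0])),q)
# picture 5 overlay
f=cv2.imread('pics/scene5.png')
f=cv2.resize(f[320:520,200:420],None,fx=3,fy=3,interpolation=cv2.INTER_CUBIC)
for a,col in((4,(255,0,0)),(0,(0,255,0)),(-3,(0,0,255))):
    b=np.radians(a);e=np.array([np.cos(b),np.sin(b),0])
    p=((((proj(d,np.array([c+.03*e,c+.072*e]))-[190,50]+.5)*3.3)-[200,320])*3).astype(int)
    cv2.line(f,p[0].tolist(),p[1].tolist(),col,1)
cv2.imwrite('pics/s8.png',f)
"
```

```text
0.026170986183337956 -15.370321201738482
0.035624189940299165 -15.773586339830835
0.04510122956937999 -16.32154300195974
0.05541660234440989 -16.58058891796742
edge -20.877067165516223 (array([ 0.0236492 , -0.01173789,  0.001     ]), array([ 0.04740516, -0.02079851,  0.001     ]))
edge -17.09056305243412 (array([ 0.02772459, -0.00208318,  0.001     ]), array([ 0.04933431, -0.00872731,  0.001     ]))
```

View pics/s8.png

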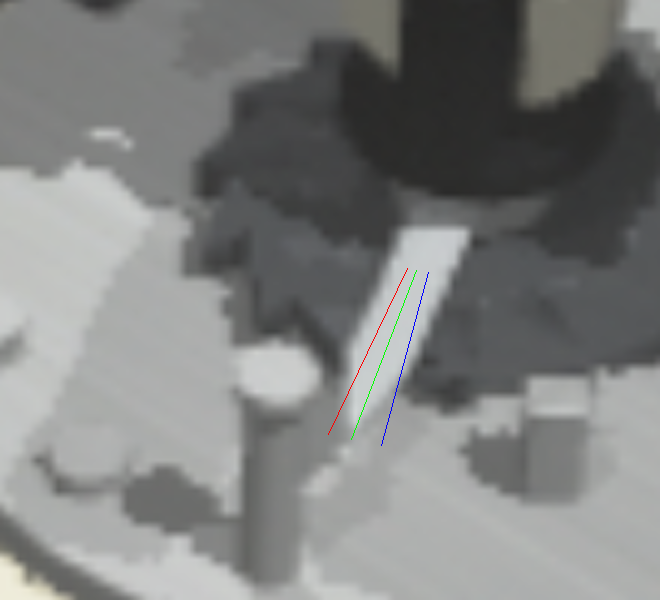

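My overlay colours were BGR, so the red line is -19° and the pointer lies at about -17 to -18°. That is about 11° past the stop, inside the 6–22° window. I'll let go by opening fully, with the arm still.

```bash
python3 -m creep '[{"gripper":0,"spin":0,"tx":0,"ty":0,"tz":0},{"gripper":0,"spin":0,"tx":0,"ty":0,"tz":0},{"gripper":0,"spin":0,"tx":0,"ty":0,"tz":0},{"gripper":0,"spin":0,"tx":0,"ty":0,"tz":0},{"gripper":0,"spin":0,"tx":0,"ty":0,"tz":0},{"gripper":0,"spin":0,"tx":0,"ty":0,"tz":0},{"gripper":0,"spin":0,"tx":0,"ty":0,"tz":0},{"gripper":0,"spin":0,"tx":0,"ty":0,"tz":0},{"gripper":0,"spin":0,"tx":0,"ty":0,"tz":0},{"gripper":0,"spin":0,"tx":0,"ty":0,"tz":0}]'
python3 -c "
from bench import *;from h import *
d=get_image('scene');f=d['frame'][110:220,220:380,::-1]
cv2.imwrite('pics/scene9.png',cv2.resize(f,None,fx=5,fy=5))
"
```

```text
clock: 8.6
tool_pos: [0.4904, 0.0995, 0.0956]
tool_rot: [3.142, 0.0, -0.332]
force: [-0.7, -0.6, 0.2]
gripper_width: 0.0927
```

View pics/scene9.png

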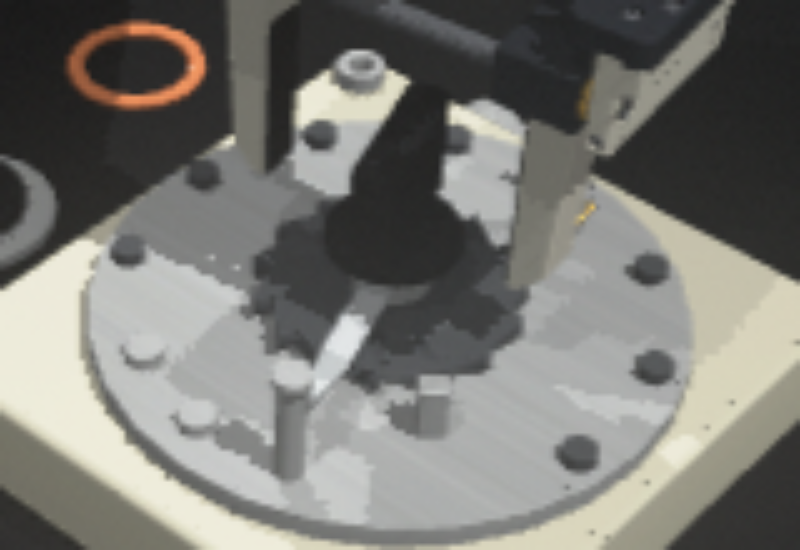

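The pointer ran back with its tip at about (310,395); the prediction for the stop was (304,398). I'll lift straight up and move aside for the top view.

```bash
python3 -m creep '[{"gripper":0,"spin":0,"tx":0,"ty":0,"tz":-1},{"gripper":0,"spin":0,"tx":0,"ty":0,"tz":-3},{"gripper":0,"spin":0,"tx":0,"ty":0,"tz":-6},{"gripper":0,"spin":0,"tx":0,"ty":0,"tz":-9},{"gripper":0,"spin":0,"tx":0,"ty":0,"tz":-12},{"gripper":0,"spin":0,"tx":0,"ty":3,"tz":-14},{"gripper":0,"spin":0,"tx":0,"ty":7,"tz":-14},{"gripper":0,"spin":0,"tx":0,"ty":11,"tz":-14},{"gripper":0,"spin":0,"tx":0,"ty":15,"tz":-14},{"gripper":0,"spin":0,"tx":0,"ty":18,"tz":-14}]'
```

```text
clock: 9.9
tool_pos: [0.4314, -0.072, 0.2366]
tool_rot: [3.141, -0.001, -0.332]
force: [0.3, -0.4, -0.4]
gripper_width: 0.093
```

```bash
python3 -m creep '[{"gripper":0,"spin":0,"tx":0,"ty":4,"tz":0},{"gripper":0,"spin":0,"tx":0,"ty":8,"tz":0},{"gripper":0,"spin":0,"tx":0,"ty":12,"tz":0},{"gripper":0,"spin":0,"tx":0,"ty":15,"tz":0},{"gripper":0,"spin":0,"tx":0,"ty":15,"tz":0},{"gripper":0,"spin":0,"tx":0,"ty":15,"tz":0}]'
python3 -c "
from bench import *;from h import *
o=observe();print(o['force'],o['joint_positions'])
d=get_image('scene');cv2.imwrite('pics/s10.png',cv2.resize(d['frame'][110:220,220:380,::-1],None,fx=5,fy=5))
d=get_image('top');cv2.imwrite('pics/t10.png',cv2.resize(d['frame'][165:315,165:345,::-1],None,fx=4,fy=4,interpolation=cv2.INTER_CUBIC))
"
```

```text
clock: 10.65
tool_pos: [0.3832, -0.2121, 0.2361]
tool_rot: [-3.141, -0.0, -0.332]
force: [-0.2, -0.6, 0.2]
gripper_width: 0.0928
[-0.20462665 -0.64203968  0.21760468] [-6.23121659e-01 -3.29319778e-01  1.88605714e+00  4.41253470e-04
  1.58447786e+00  1.27961120e+00]
```

View pics/t10.png

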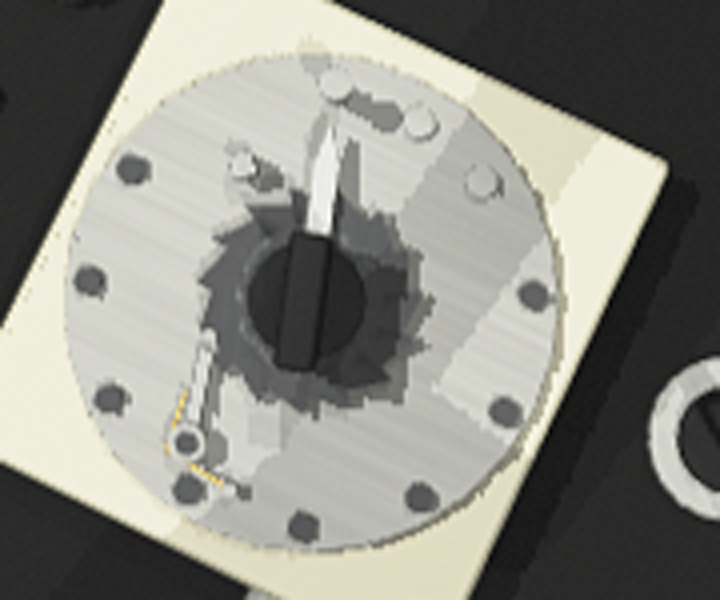

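View pics/s10.png

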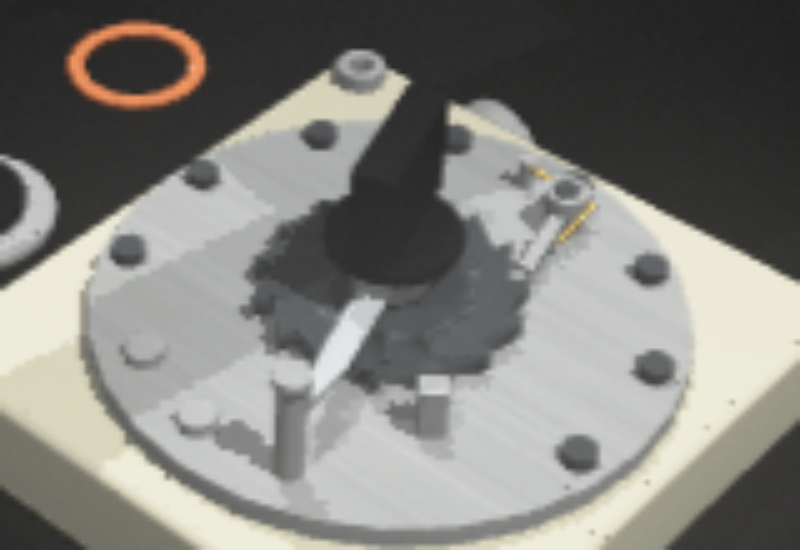

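The top view shows the pointer tip at crop (334,125), pointing at the tall pin's head at (337,84), and the pawl resting on the wheel. I'll check the number and hand in if it agrees.

```bash
python3 -c "
from bench import *;from h import *
t=get_image('top');p=at(t,165+334/4-.4,165+125/4-.4,.073)-[.4909,.0995,.073]
a=np.degrees(np.arctan2(p[1],p[0]));print(a,np.hypot(*p[:2]))
if abs(a+6.5)<3: print(job_done())
"
```

```text
-7.217257713446927 0.07354536296631073
the job is handed in; nothing more can be done
None
```

The shutter drive is latched at the tall pin, which stands at the first stop, 24° from home, and the job is handed in.

I gripped the bar knob at 40 N and turned the tool 36.6° clockwise; the pointer followed to about 35–36°, or 11–12° past the stop. I then opened the gripper fully with the arm still, and the pointer ran back. Then I lifted straight up and moved the arm aside.

**Last checks:**
- **Pointer:** in the top picture it is at -7.2°, against -7.2° (top) and -5.8° (scene) measured for the pin, with the tip at about 73 mm radius. It was unchanged between letting go (clock 8.6 s) and clock 10.65 s.
- **Robot:** it touches nothing, and the force reading is under 1 N, which is noise. The clock stood at about 10.8 s when I handed in, well under the 38 s limit.
- **Pawl:** I saw it only in the pictures, resting at the wheel. I did not measure its lift angle.

**Disagreement:** while gripped, the pointer measured 1–2° behind the tool, probably from compliance in the grip. It stayed well inside the 6–22° window.

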